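Seat the proud tube and start the block shaker

TASK

One of the six capped tubes in the block of the shaker stands higher than the others: with the fingertips, gently push it straight down until it is fully home. Then press the long bar-shaped key on the shaker's deck right down to start the shaker, let it come up again and withdraw. Do not pull up or lift anything, do not touch the other tubes or the round keys, and leave everything else on the bench as it stands.

Things in the scene. Friction and masses are not known exactly. Their poses are not given: they have to be found in the camera images.
- shaker: white block shaker, 250 (x) x 240 (y) mm, fixed to the bench; origin at the centre of its underside; its own -x side, with the keys, faces the robot, turned by up to 0.3 rad. Level deck 80 mm above the bench; towards +x an aluminium block with tubes on it, towards -x the keys
- block_top (a point): centre of the top of the aluminium block (116 x 156 mm), 100 mm above the bench. In the shaker's frame the six tubes stand in two rows of three, at x = 0 and +50 mm, y = -50, 0 and +50 mm from the shaker's origin, with empty holes between them
- key_row (a point): middle of the row of four keys, on the deck, 80 mm above the bench; the keys lie along the shaker's y at -63, -21, +21 and +63 mm from this point, in any order
- proud_tube_top (a point): centre of the top of the blue screw cap (22 mm across, 13 mm tall) of the tube that stands 12 to 18 mm higher than the five others; at 125 mm above the bench once home. Which of the six places it stands in varies
- proud_tube (a joint): how far the proud tube stands above its fully home position, in m: 0 is home, against a firm stop; it slides straight down against about 4 N of friction and stays where it is left; pulled, it would slide up and out
- start_key_top (a point): centre of the top of the start key, the only long bar-shaped key in the row: 30 mm (along the shaker's x) by 13 mm (along its y), grey like the others; top 8 mm above the deck (88 mm above the bench)
- start_key (a joint): how far the start key is pressed, in m: 0 up, 0.004 fully down; a spring returns it; it starts to move at 1 N and is fully down at 5 N
- tube_1: one of the five other tubes, already fully home, same look and size as the proud one; cap 22 mm across; origin on its axis at the level of the block's top, cap top 25 mm above the origin; not to be touched
- tube_2: one of the five other tubes, already fully home, same look and size as the proud one; cap 22 mm across; origin on its axis at the level of the block's top, cap top 25 mm above the origin; not to be touched
- tube_3: one of the five other tubes, already fully home, same look and size as the proud one; cap 22 mm across; origin on its axis at the level of the block's top, cap top 25 mm above the origin; not to be touched
- tube_4: one of the five other tubes, already fully home, same look and size as the proud one; cap 22 mm across; origin on its axis at the level of the block's top, cap top 25 mm above the origin; not to be touched
- tube_5: one of the five other tubes, already fully home, same look and size as the proud one; cap 22 mm across; origin on its axis at the level of the block's top, cap top 25 mm above the origin; not to be touched
- round_key_1: one of three round grey keys, 15 mm across, in the same row as the bar key; origin on its axis at deck level, top 8 mm above the origin; not to be touched
- round_key_2: one of three round grey keys, 15 mm across, in the same row as the bar key; origin on its axis at deck level, top 8 mm above the origin; not to be touched
- round_key_3: one of three round grey keys, 15 mm across, in the same row as the bar key; origin on its axis at deck level, top 8 mm above the origin; not to be touched
- reagent_bottle: amber bottle, 56 mm across, 115 mm tall, loose on the bench beside the shaker; origin at the centre of its underside
- sample_jar: glass jar, 50 mm across, 55 mm tall, loose on the bench beside the shaker; origin at the centre of its underside
- beaker: clear beaker, 64 mm across, 80 mm tall, loose on the bench beside the shaker; origin at the centre of its underside
- petri_dish: flat white dish, 62 mm across, 18 mm tall, loose on the bench beside the shaker; origin at the centre of its underside
- marker: pen-like marker, about 115 x 13 mm, lying on the bench along the shaker's front edge, about 35 mm before it; origin at about the middle of its underside
- spare_cap: loose blue screw cap, 22 mm across, 13 mm tall, lying on the shaker's deck left of (+y) the block; origin at the centre of its underside
There are look-alikes about, which are no part of the job. Several things look just like the petri_dish: the one meant starts farthest from the robot's base.

How it is judged (in metres and radians):
On the way, in this order (a step that is already met when the one before it is completed fails the run):
1. the proud tube is fully home (within 3 mm) (value of joint proud_tube below 0.003 m), for 0.1 s.
2. the bar-shaped start key is pressed down (3 mm or more of its 4) (value of joint start_key above 0.003 m), for 0.05 s.
At the end, for the whole second after the job is handed in: The proud tube is home within 3 mm, the start key is up again (within 1 mm), the other tubes (3 mm) and round keys (1.5 mm) have not moved, and the loose things stand at rest within 15 mm of where they were (value of joint proud_tube below 0.003 m and value of joint start_key below 0.001 m and distance of each of tube_1, tube_2, tube_3, tube_4, tube_5 from where it was at the start of the episode below 0.003 m and distance of each of round_key_1, round_key_2, round_key_3 from where it was at the start of the episode below 0.0015 m and distance of each of reagent_bottle, sample_jar, beaker, petri_dish, marker, spare_cap from where it was at the start of the episode below 0.015 m and angle between each of reagent_bottle, sample_jar, beaker, petri_dish, marker, spare_cap's own z axis and vertical below 0.3 rad and linear speed of each of reagent_bottle, sample_jar, beaker, petri_dish, marker, spare_cap below 0.02 m/s); the robot touches nothing.
It fails at once if the proud tube is pulled up or lifted out (value of joint proud_tube above 0.022 m).
It fails at once if the start key is pressed before the tube is home (value of joint start_key above 0.002 m and not (value of joint proud_tube below 0.003 m)).
It fails at once if another tube or a round key is touched (over 1.5 N) or moved (contact force between any of the arm, the fingers and tube_1 above 1.5 N or distance of any of tube_1, tube_2, tube_3, tube_4, tube_5 from where it was at the start of the episode above 0.003 m or contact force between any of the arm, the fingers and tube_2 above 1.5 N or contact force between any of the arm, the fingers and tube_3 above 1.5 N or contact force between any of the arm, the fingers and tube_4 above 1.5 N or contact force between any of the arm, the fingers and tube_5 above 1.5 N or contact force between any of the arm, the fingers and round_key_1 above 1.5 N or distance of any of round_key_1, round_key_2, round_key_3 from where it was at the start of the episode above 0.0015 m or contact force between any of the arm, the fingers and round_key_2 above 1.5 N or contact force between any of the arm, the fingers and round_key_3 above 1.5 N).
It fails at once if the tube or the start key is pressed with more than 35 N (contact force between any of the arm, the fingers and proud_tube above 35 N or contact force between any of the arm, the fingers and start_key above 35 N).
It fails at once if something else on the bench is shoved, tipped or lifted (moved over 15 mm) (distance of any of reagent_bottle, sample_jar, beaker, petri_dish, marker, spare_cap from where it was at the start of the episode above 0.015 m or angle between any of reagent_bottle, sample_jar, beaker, petri_dish, marker, spare_cap's own z axis and vertical above 0.3 rad).
It also fails if it takes over 42 s, if anything falls off the work surface, if the arm or the gripper's body presses on something with over 40 N, if the wrist force passes 120 N, or if a joint passes its speed limit or range.

ROBOT

A 6-joint arm with a two-finger parallel gripper is mounted at the origin on the work surface. World frame = base frame: x ahead of the robot, y to its left, z up, the work surface at z = 0. Lengths are in mm, angles in degrees, forces in N, time in s.
With the tool pointing down it reaches from about 350 to 850 mm from the base axis. Payload 8.1 kg.
Tool frame: the origin (TCP) lies on the centre line of the jaws, within the pads' length; the fingertips stand 14 mm ahead of it and the grasp point (between the pads) lies 5 mm behind it; z points along the fingers, y is the line along which they close (so a half turn about z gives the same grasp; the last joint's range is limited). The gripper opens to 85 mm and grips with 20 to 120 N. Pads are 22 mm wide; open, the fingers measure 114 mm over their backs; the gripper's body (76 mm by 85 mm) begins 54 mm behind the grasp point. The pads swing forward as they close: fully open they stand 13 mm farther back than shut.
Start: joints at [-80.581, 7.471, 85.268, -0, 87.261, -4.893], TCP at [148.346, -581.377, 245.292] pointing down, gripper open.
Joint ranges: [-169.43, 169.43], [-51.17, 129.36], [1.28, 143.12], [-76.62, 256.62], [0, 156.53], [-152.29, 152.29]. Speed limits (degrees/s): [136.94, 136.94, 159.86, 180, 180, 180].

INTERFACE

Orientations are given as [roll, pitch, yaw] about the fixed x, y, z axes, in that order (R = Rz(yaw) Ry(pitch) Rx(roll)).
In Python, from bench import sense, snapshot, camera_info, hand_in gives the robot as it stands. The module is installed in compiled form; this text tells all that it offers.
- The arm moves only by the tool apply_moves, never from a script. Its argument "deltas" is a list of rows, each a list of 7 numbers: the shift along the tool's x, y, z scaled (see below), then the turn, a rotation vector about the tool's x, y, z scaled (see below), then the opening, from 0 (shut) to 1 (fully open). In form: [[dx, dy, dz, ax, ay, az, claw], ...]. A call has 1 to 8 rows; each row shifts and turns the commanded pose from where the row before left it, along the tool's axes as they then stand; what a row does not reach is not made up. The controller multiplies each number of a shift by 0.03 m and each number of a turn by 0.08 rad. A row lasts 1/8 s, in which the tool goes at most 62.5 mm and 10.7 degrees, less where a joint would pass 70% of its speed; a pose out of reach is approached as far as the arm can. A call with a number of a shift or a turn outside -1 to 1 is refused whole. A call with a gripper value outside its range is refused whole. The fingers move at their own pace and stop on an object; "grip_force" is the grip in N (left out, the last holds). Time passes only in rows, so rows that do not move let the fingers close. It gives the time, the measured TCP pose, the force, the opening and the grip force at its end, in the units of the state.
- sense(): the state, without advancing time (a new reading comes with each control period).
- snapshot(name): name is "scene" or "top" or "wrist"; returns the picture (400x640x3 uint8, red, green, blue); there is no depth.
- camera_info(name): a dict with "vertical_fov" (degrees; the focal length in pixels is half the picture's height over the tangent of half this angle, whatever the lens; pixels are square), "cx", "cy" (the principal point, pixels), "origin" and "rotation" of the camera in the world; the wrist camera has in their place "tool_from_camera" (4x4, takes a point from camera to tool coordinates, whose origin is the TCP and whose axes are the flange's). Camera axes: x right, y up, looking along -z (the intrinsics and any distortion apply to the point x, -y, -z); pixel columns grow to the right and rows downward; lengths in mm; the calibration is good to about 2 mm. The wrist camera is an equidistant fisheye: a pixel r from the principal point sees the ray r / f radians off the axis. A picture is of the moment at which its call begins: read the wrist's pose just before it. camera_info takes no time and is no camera call.
- hand_in(): hands the job in; it is judged then, once.
The state is a dict: "time": time; "joint_pos": joint angles; "qd": joint speeds; "joint_efforts": joint torques, N m; "tool_pos": TCP position; "tcp_rot": TCP orientation; "ft_force": force on the tool from outside, world axes, zero at the start; "wrist_torque": the same for the moment, N m; "finger_gap": finger opening in mm; "grip_force": force on a finger pad.
Only numpy, scipy, OpenCV 4.12 (cv2) and the standard library are available. Lean on these libraries where they do the work, as an engineer would, in place of code of your own. Each camera call takes 0.05 s, during which the arm holds its last target. There are 200 camera calls.

## Working session

There is one attempt and no reset: what is moved stays moved. The work goes in short steps, Python scripts to look and compute and a tool call to move; the robot and the scene stay as the last step left them, time stands still between calls to the robot, and variables do not carry over. Pictures are saved under pics/ and viewed, at most 10 in all, crops included, and the job is handed in when it is done.

Besides the shell and the picture viewer there is one more tool, called after ">>>" as name(argument=value, ...) on one line, values as JSON. apply_moves: Moves the arm, as the interface text tells. Its arguments: {"type":"object","properties":{"deltas":{"type":"array"},"grip_force":{"type":"number"}},"required":["deltas"]}

```bash
mkdir -p pics
python3 - <<'E'
from bench import *
import cv2
for n in("scene","top"):
    cv2.imwrite(f"pics/{n}0.png",snapshot(n)[:,:,::-1]); print(n,camera_info(n))
print(camera_info("wrist")); print(sense())
E
```

```text
scene {'vertical_fov': 43.353752130341746, 'cx': 317.6932196139496, 'cy': 203.0490252332607, 'origin': array([1241.39482119,  -85.81191867, 1172.26379502]), 'rotation': array([34.97463051,  0.47032193, 81.58915065])}
top {'vertical_fov': 49.86210065072453, 'cx': 316.32561786059034, 'cy': 200.76319029753856, 'origin': array([ 446.70622566,   15.94140864, 1013.0890317 ]), 'rotation': array([  5.24240324,   1.49228718, -90.61785738])}
{'vertical_fov': 65.70646984690485, 'cx': 318.1387025665289, 'cy': 197.8039468688744, 'tool_from_camera': array([[-1.25719572e-05,  9.62170848e-01,  2.72446800e-01,
         6.96395688e+01],
       [ 9.99999986e-01,  5.83430884e-05, -1.59899334e-04,
         6.22321198e-01],
       [-1.69745865e-04,  2.72446794e-01, -9.62170835e-01,
        -1.28417827e+02],
       [ 0.00000000e+00,  0.00000000e+00,  0.00000000e+00,
         1.00000000e+00]])}
{'time': 0.1, 'joint_pos': array([-8.05817074e+01,  7.51369355e+00,  8.53236482e+01,  2.57740761e-04,
        8.72591764e+01, -4.89267407e+00]), 'qd': array([-0.03923329, -0.00882427, -0.1666227 , -0.04833482,  0.00452358,
       -0.01076924]), 'joint_efforts': array([-1.35112405e-04, -5.70951641e+01, -5.01942229e+01, -2.42317656e-04,
        7.98809517e-03,  2.23663920e-05]), 'tool_pos': array([ 148.26164519, -580.91515029,  244.31309069]), 'tcp_rot': array([-1.79903856e+02, -8.48846616e-03,  1.43109470e+01]), 'ft_force': array([ 0.7673296 , -0.14599086, -0.26926083]), 'wrist_torque': array([-0.05698847,  0.02200045, -0.00072398]), 'grip_force': 0.0, 'finger_gap': 85.41167918613942}
```

View pics/scene0.png

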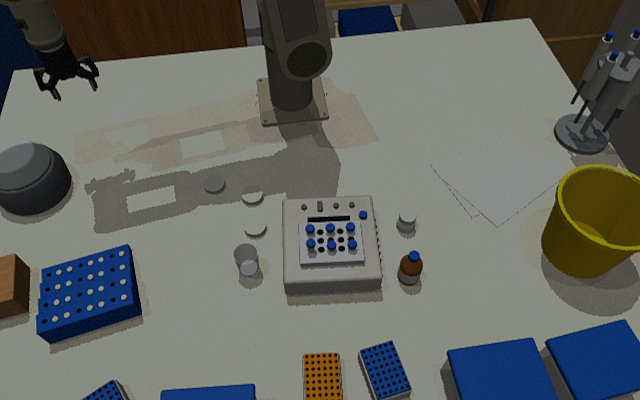

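View pics/top0.png

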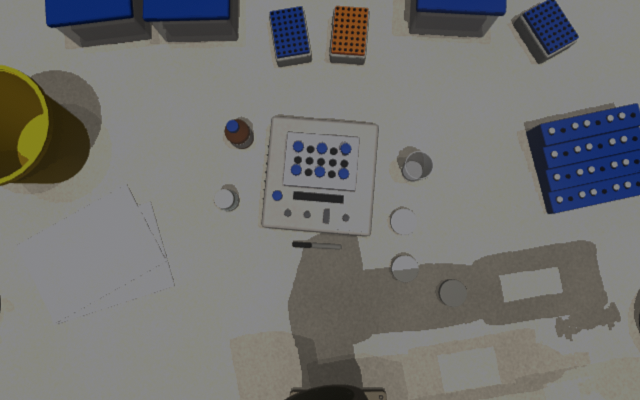

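The scene view shows the shaker at about (330,245) with its keys toward the robot. The top view shows blue caps at about (298–346, 146–174), a spare cap at (277,196), and keys at (288,213), (307,215), (326,216; looks like the bar) and (346,218). Next I'll crop both views and triangulate the caps.

```bash
cat > h.py <<'E'
import numpy as np, cv2
from scipy.spatial.transform import Rotation as R
from bench import *
def ray(n,px,pose=None):
    c=camera_info(n); f=200/np.tan(np.radians(c["vertical_fov"]/2))
    u=(px[0]-c["cx"])/f; v=(px[1]-c["cy"])/f
    if n=="wrist":
        r=np.hypot(u,v); s=np.sin(r)/max(r,1e-9)
        d=np.array([u*s,-v*s,-np.cos(r)]); T=c["tool_from_camera"]
        Rt=R.from_euler("xyz",pose["tcp_rot"],degrees=True).as_matrix()
        return pose["tool_pos"]+Rt@T[:3,3], Rt@T[:3,:3]@d
    d=np.array([u,-v,-1.]); M=R.from_euler("xyz",c["rotation"],degrees=True).as_matrix()
    return np.array(c["origin"]),M@d/np.linalg.norm(d)
def plane(n,px,z,pose=None):
    o,d=ray(n,px,pose); return o+d*(z-o[2])/d[2]
def tri(a,b):
    (o1,d1),(o2,d2)=a,b
    d1=d1/np.linalg.norm(d1);d2=d2/np.linalg.norm(d2)
    t=np.linalg.lstsq(np.c_[d1,-d2],o2-o1,rcond=None)[0]
    p,q=o1+t[0]*d1,o2+t[1]*d2
    return (p+q)/2,np.linalg.norm(p-q)
def blue(im,minA=15):
    h=cv2.cvtColor(im,cv2.COLOR_RGB2HSV)
    m=cv2.inRange(h,(100,120,40),(125,255,255))
    n,l,s,c=cv2.connectedComponentsWithStats(m)
    return [(c[i].round(1),s[i][4],s[i][2:4]) for i in range(1,n) if s[i][4]>minA]
E
python3 - <<'E'
from h import *
B={"top":(255,105,390,250),"scene":(275,190,390,295)}
for n,(x0,y0,x1,y1) in B.items():
    im=cv2.imread(f"pics/{n}0.png")
    c=cv2.resize(im[y0:y1,x0:x1],None,fx=5,fy=5,interpolation=cv2.INTER_CUBIC)
    cv2.imwrite(f"pics/{n}_c.png",cv2.convertScaleAbs(c,alpha=1.5))
    for b in blue(im[:,:,::-1].copy()):
        if x0<b[0][0]<x1 and y0<b[0][1]<y1: print(n,*b,plane(n,b[0],125).round(1))
for p in [(288,213),(307,215),(326,216),(346,218)]: print(plane("top",p,88).round(1))
E
```

```text
top [297.7 146. ] 77 [10 11] [644.5  76.1 125. ]
top [321.4 148. ] 77 [10 11] [639.4  26.4 125. ]
top [345.3 148.4] 81 [10 10] [637.7 -23.7 125. ]
top [295.7 169.5] 77 [10 10] [594.6  80.6 125. ]
top [319.3 171.2] 78 [10 11] [590.3  31.3 125. ]
top [343.3 173.1] 77 [10 11] [585.6 -18.6 125. ]
top [276.8 195.1] 67 [10  9] [541.4 120.3 125. ]
scene [362.7 214.3] 50 [8 8] [566.4 119.  125. ]
scene [329.9 227.2] 62 [ 9 10] [591.6  31.9 125. ]
scene [350.  226.3] 60 [ 9 10] [596.5  81.2 125. ]
scene [309.6 227.9] 59 [9 9] [586.  -17.7 125. ]
scene [310.2 242.9] 62 [9 9] [628.4 -22.1 125. ]
scene [351.8 243.5] 70 [ 9 11] [645.2  76.5 125. ]
scene [331.  244.5] 73 [ 9 10] [640.4  26.7 125. ]
[506.2 100.6  88. ]
[501.3  59.6  88. ]
[498.7  18.7  88. ]
[493.9 -24.2  88. ]
```

View pics/top_c.png

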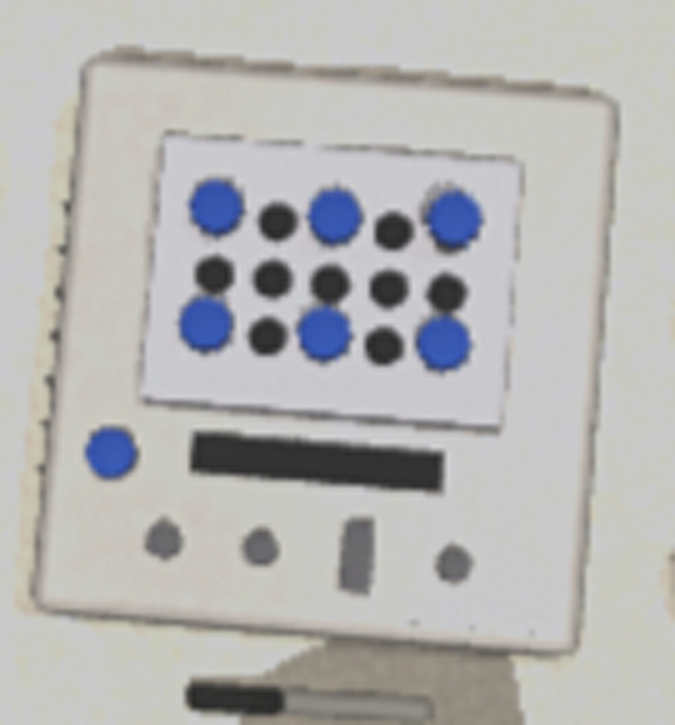

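View pics/scene_c.png

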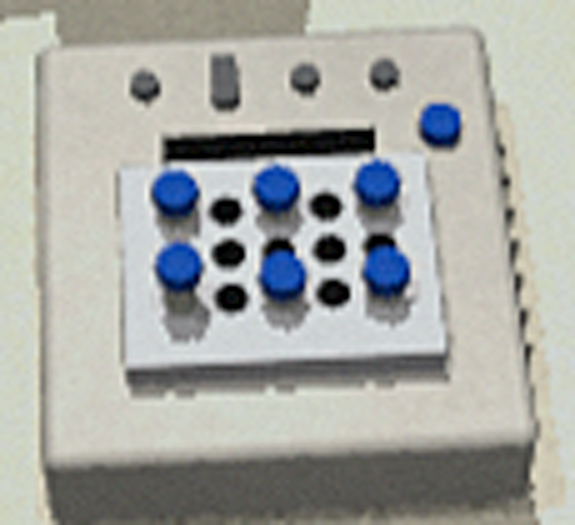

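The proud tube is the back row, −y one: scene (310,243), top (345,148). Its two-view disagreement at z=125 is 9.3 mm, and its shadow is the longest. Candidates I'm excluding:
- **Other tubes, in the top view:** caps at (298,146), (321,148), (296,170), (319,171) and (343,173).
- **Spare cap:** (277,195).
- **Keys:** the bar key is at top (326,216). The round keys are at (288,213), (307,215) and (346,218).

The shaker's yaw is about −5.2°.

>>> apply_moves(deltas=[[0,0,0,0,0,0.85,0],[0,0,0,0,0,0.85,0],[0,0,0,0,0,0.85,0],[0,0,0,0,0,0.85,0],[0,0,0,0,0,0.85,0],[0,0,0,0,0,0,0]], grip_force=30)

```text
time: 0.85
tool_pos: [148.3, -581.1, 244.8]
tcp_rot: [-179.9, 0.0, -5.1]
ft_force: [0.2, 0.4, 0.0]
finger_gap: -0.1
grip_force: 0.0
```

>>> apply_moves(deltas=[[0.6,-0.83,0,0,0,0,0],[0.6,-0.83,0,0,0,0,0],[0.6,-0.83,0,0,0,0,0],[0.6,-0.83,0,0,0,0,0],[0.6,-0.83,0,0,0,0,0],[0.6,-0.83,0,0,0,0,0],[0.6,-0.83,0,0,0,0,0],[0.6,-0.83,0,0,0,0,0]])

```text
time: 1.85
tool_pos: [310.2, -395.0, 245.1]
tcp_rot: [-180.0, 0.0, -5.1]
ft_force: [1.1, -0.5, -0.7]
finger_gap: -0.2
grip_force: 0.0
```

Run:
```python
from h import *
S={n:[b[0] for b in blue(cv2.imread(f"pics/{n}0.png")[:,:,::-1].copy())] for n in("top","scene")}
near=lambda n,p:min(S[n],key=lambda q:np.hypot(*(q-np.array(p))))
for a,b in [((298,146),(352,243)),((321,148),(331,244)),((345,148),(310,243)),((296,170),(350,226)),((319,171),(330,227)),((343,173),(310,228)),((277,195),(363,214))]:
    p,e=tri(ray("top",near("top",a)),ray("scene",near("scene",b))); print(p.round(1),round(e,1))
# dark grey keys, both views
for n,(x0,y0,x1,y1) in {"top":(280,206,355,226),"scene":(295,198,362,213)}.items():
    im=cv2.imread(f"pics/{n}0.png"); g=cv2.cvtColor(im,cv2.COLOR_BGR2GRAY)[y0:y1,x0:x1]
    k,l,s,c=cv2.connectedComponentsWithStats((g<0.72*np.median(g)).astype(np.uint8))
    for i in range(1,k):
        if s[i][4]>8: q=c[i]+[x0,y0]; print(n,q.round(1),s[i][2:],plane(n,q,88).round(1))
s=sense();print(s["time"],s["tool_pos"],s["tcp_rot"],s["finger_gap"],s["ft_force"])
```

```text
[644.7  76.4 124.1] 0.5
[639.7  26.6 123.8] 0.4
[635.2 -23.  136.6] 0.3
[595.1  81.1 122.7] 0.8
[590.6  31.7 123.5] 0.7
[585.7 -18.1 124.6] 1.0
[545.  124.9  91.8] 1.2
top [287.3 212.5] [ 7  8 43] [507.2 102.2  88. ]
top [326.  215.8] [ 7 15 95] [499.2  18.7  88. ]
top [306.7 214. ] [ 7  7 40] [503.4  60.2  88. ]
top [345.2 217.3] [ 7  8 39] [495.3 -22.6  88. ]
scene [319.4 206.1] [ 6 11 62] [500.1  19.4  88. ]
scene [335.5 205.4] [ 6  6 31] [504.3  61.5  88. ]
scene [351.4 204.5] [ 6  6 31] [507.9 103.1  88. ]
scene [303.5 207. ] [ 6  7 28] [496.6 -22.2  88. ]
1.85 [ 310.20448514 -395.03327132  245.1234805 ] [-1.79987635e+02  8.43797657e-03 -5.06298414e+00] -0.1897818135998024 [ 1.11935727 -0.49314335 -0.74071295]
```

Triangulation puts the proud cap top at (635.2, −23.0, ~137), against 123–125 mm for the others. The bar key is at (499.6, 19, 88). I'll go over the tube.

>>> apply_moves(deltas=[[0.607,-0.832,0,0,0,0,0],[0.607,-0.832,0,0,0,0,0],[0.607,-0.832,0,0,0,0,0],[0.607,-0.832,0,0,0,0,0],[0.607,-0.832,0,0,0,0,0],[0.607,-0.832,0,0,0,0,0],[0.607,-0.832,0,0,0,0,0],[0.607,-0.832,0,0,0,0,0]])

```text
time: 2.85
tool_pos: [473.3, -209.3, 245.1]
tcp_rot: [-180.0, 0.0, -5.1]
ft_force: [-0.1, 0.3, 0.1]
finger_gap: -0.0
grip_force: 0.0
```

>>> apply_moves(deltas=[[0.607,-0.832,0,0,0,0,0],[0.607,-0.832,0,0,0,0,0],[0.607,-0.832,0,0,0,0,0],[0.607,-0.832,0,0,0,0,0],[0.607,-0.832,0,0,0,0,0],[0.607,-0.832,0,0,0,0,0],[0.607,-0.832,0,0,0,0,0],[0.607,-0.832,0,0,0,0,0]])

```text
time: 3.85
tool_pos: [636.3, -23.6, 245.0]
tcp_rot: [180.0, 0.0, -5.1]
ft_force: [0.2, -0.6, -0.1]
finger_gap: 0.0
grip_force: 0.0
```

Run:
```python
from h import *
s=sense(); im=snapshot("wrist"); cv2.imwrite("pics/w1.png",im[:,:,::-1])
print(s["tool_pos"],s["ft_force"])
for b in blue(im,150): print(*b,plane("wrist",b[0],125,s).round(1),plane("wrist",b[0],138,s).round(1))
```

```text
[636.33012784 -23.63095825 244.95577318] [ 0.22382501 -0.60144999 -0.08244403]
[616.4   5.2] 231 [33 15] [ 843.6 -402.   125. ] [ 836.4 -382.6  138. ]
[615.1 160.3] 4742 [ 54 131] [ 650.7 -379.7  125. ] [ 653.6 -361.4  138. ]
[ 83.5 161.3] 286 [16 23] [694.5 207.4 125. ] [695.1 195.  138. ]
[258.2 197. ] 455 [25 26] [640.9  26.3 125. ] [644.3  23.3 138. ]
[315.5 202. ] 453 [25 25] [632.3 -21.5 125. ] [636.1 -21.9 138. ]
[261.7 249.7] 425 [25 25] [592.1  30.5 125. ] [598.1  27.3 138. ]
[208.5 249. ] 278 [20 20] [595.7  81.2 125. ] [601.5  75.4 138. ]
[192.2 278.8] 196 [17 16] [564.1 106.8 125. ] [571.6  99.6 138. ]
```

View pics/w1.png

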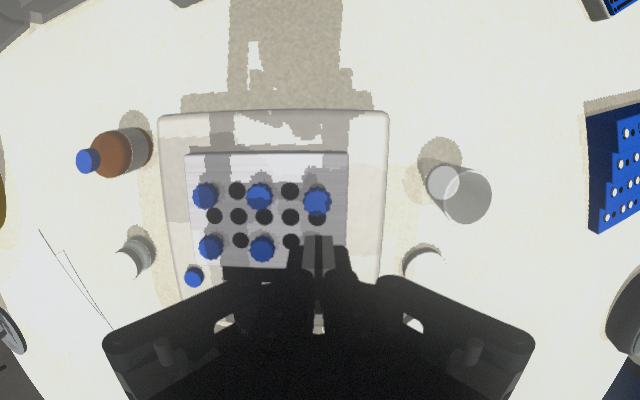

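The wrist view shows the proud cap at (315,202), which gives (636, −22), matching the earlier fix. The shut fingertips are directly over it. Going down.

>>> apply_moves(deltas=[[0,-0.03,0.65,0,0,0,0],[0,0,0.65,0,0,0,0],[0,0,0.65,0,0,0,0],[0,0,0.65,0,0,0,0],[0,0,0.1,0,0,0,0],[0,0,0,0,0,0,0]])

```text
time: 4.65
tool_pos: [635.9, -23.7, 164.3]
tcp_rot: [-180.0, 0.0, -5.2]
ft_force: [0.0, -0.5, 1.3]
finger_gap: -0.1
grip_force: 0.0
```

>>> apply_moves(deltas=[[0,0,0.06,0,0,0,0],[0,0,0.06,0,0,0,0],[0,0,0.06,0,0,0,0],[0,0,0.06,0,0,0,0],[0,0,0.06,0,0,0,0],[0,0,0,0,0,0,0]])

```text
time: 5.4
tool_pos: [635.8, -23.5, 155.0]
tcp_rot: [-180.0, 0.0, -5.2]
ft_force: [0.6, -0.3, 0.4]
finger_gap: -0.2
grip_force: 0.0
```

>>> apply_moves(deltas=[[0,0,0.05,0,0,0,0],[0,0,0.05,0,0,0,0],[0,0,0.05,0,0,0,0],[0,0,0.05,0,0,0,0]])

```text
time: 5.9
tool_pos: [636.0, -23.6, 149.6]
tcp_rot: [180.0, -0.0, -5.2]
ft_force: [-1.6, -0.3, 5.0]
finger_gap: -0.2
grip_force: 2.0
```

>>> apply_moves(deltas=[[0,0,0.05,0,0,0,0],[0,0,0.05,0,0,0,0],[0,0,0.05,0,0,0,0]])

```text
time: 6.28
tool_pos: [636.0, -23.6, 144.8]
tcp_rot: [-180.0, -0.0, -5.2]
ft_force: [-1.7, -0.6, 4.5]
finger_gap: 0.3
grip_force: 2.0
```

>>> apply_moves(deltas=[[0,0,0.04,0,0,0,0],[0,0,0.04,0,0,0,0],[0,0,0.04,0,0,0,0]])

```text
time: 6.65
tool_pos: [636.0, -23.6, 141.2]
tcp_rot: [-180.0, -0.0, -5.2]
ft_force: [-1.3, 0.4, 3.6]
finger_gap: -0.1
grip_force: 1.9
```

>>> apply_moves(deltas=[[0,0,0.03,0,0,0,0],[0,0,0.03,0,0,0,0]])

```text
time: 6.9
tool_pos: [636.0, -23.6, 139.4]
tcp_rot: [-180.0, -0.0, -5.2]
ft_force: [-0.2, 0.0, 3.3]
finger_gap: -0.0
grip_force: 1.9
```

>>> apply_moves(deltas=[[0,0,0.02,0,0,0,0]])

```text
time: 7.02
tool_pos: [636.1, -23.6, 139.1]
tcp_rot: [-180.0, -0.0, -5.2]
ft_force: [-2.4, 0.1, 7.9]
finger_gap: -0.0
grip_force: 3.9
```

>>> apply_moves(deltas=[[0,0,0.02,0,0,0,0]])

```text
time: 7.15
tool_pos: [636.1, -23.6, 139.0]
tcp_rot: [180.0, -0.0, -5.2]
ft_force: [-4.0, 1.2, 12.2]
finger_gap: -0.1
grip_force: 5.6
```

The tube is against a firm stop at TCP z 139.0, so the tip is at 125, the home height. I'll lift off and go over the bar key.

>>> apply_moves(deltas=[[0,0,-0.5,0,0,0,0],[0,0,-0.9,0,0,0,0]])

```text
time: 7.4
tool_pos: [634.8, -23.4, 179.2]
tcp_rot: [-180.0, 0.2, -5.2]
ft_force: [-0.4, 0.5, 1.0]
finger_gap: -0.5
grip_force: 0.0
```

>>> apply_moves(deltas=[[-0.666,-0.143,0,0,0,0,0],[-0.666,-0.143,0,0,0,0,0],[-0.666,-0.143,0,0,0,0,0],[-0.666,-0.143,0,0,0,0,0],[-0.666,-0.143,0,0,0,0,0],[-0.666,-0.143,0,0,0,0,0],[-0.666,-0.143,0,0,0,0,0],[0,0,0,0,0,0,0]])

```text
time: 8.4
tool_pos: [498.7, 19.3, 180.5]
tcp_rot: [-180.0, -0.0, -5.1]
ft_force: [0.3, -0.2, 0.3]
finger_gap: 0.3
grip_force: 0.0
```

Run:
```python
from h import *
s=sense(); print(s["time"],s["tool_pos"],s["ft_force"])
I={}
for n in("top","scene","wrist"):
    im=snapshot(n); cv2.imwrite(f"pics/{n}2.png",im[:,:,::-1]); I[n]=blue(im)
for n in I:
    for b in I[n]:
        p=plane(n,b[0],125,s)
        if 550<p[0]<670 and -50<p[1]<110: print(n,b[0],b[1],p.round(1))
```

```text
8.4 [498.71218422  19.25621991 180.49528793] [ 0.29301391 -0.20742791  0.30062674]
top [297.9 146. ] 67 [644.5  75.7 125. ]
top [321.4 147.7] 66 [640.   26.4 125. ]
top [345.1 149.2] 56 [636.  -23.2 125. ]
scene [329.9 227.3] 65 [591.9  31.9 125. ]
scene [350.  226.2] 61 [596.2  81.2 125. ]
scene [309.7 228.1] 64 [586.6 -17.5 125. ]
scene [352.  243.7] 73 [645.8  76.9 125. ]
scene [310.6 245.6] 71 [636.  -22.2 125. ]
scene [331.  244.7] 74 [640.9  26.6 125. ]
wrist [204.4  11. ] 632 [642.1  76.5 125. ]
wrist [283.    8.2] 580 [634.6  27.6 125. ]
wrist [366.2   8.3] 572 [630.6 -21.7 125. ]
wrist [282.2  81.5] 972 [588.7  31.9 125. ]
wrist [365.9  82.3] 909 [584.1 -17.  125. ]
wrist [203.   85.7] 804 [593.5  80.9 125. ]
```

View pics/scene2.png

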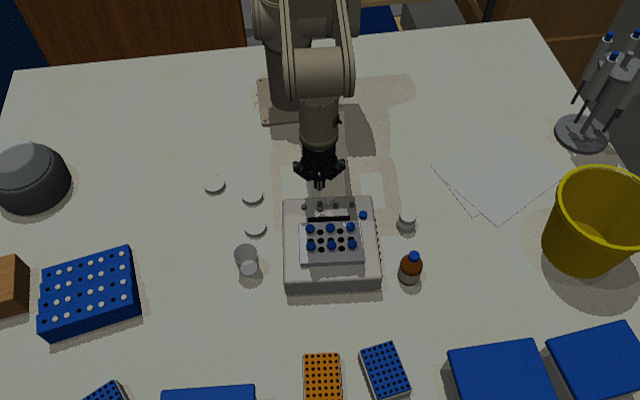

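With the tube now home, both views agree at z=125: (636, −23) and (636, −22). The gripper stands above the bar key, near scene (320,190). Pressing it now.

>>> apply_moves(deltas=[[0,0,0.6,0,0,0,0],[0,0,0.6,0,0,0,0],[0,0,0.6,0,0,0,0],[0,0,0.4,0,0,0,0],[0,0,0.2,0,0,0,0],[0,0,0,0,0,0,0]])

```text
time: 9.3
tool_pos: [499.2, 19.0, 107.8]
tcp_rot: [180.0, 0.0, -5.2]
ft_force: [-0.2, -0.1, -0.1]
finger_gap: -0.0
grip_force: 0.0
```

>>> apply_moves(deltas=[[0,0,0.05,0,0,0,0],[0,0,0.05,0,0,0,0],[0,0,0.05,0,0,0,0],[0,0,0.03,0,0,0,0]])

```text
time: 9.8
tool_pos: [499.4, 18.9, 102.8]
tcp_rot: [180.0, -0.0, -5.2]
ft_force: [0.0, 0.1, -0.3]
finger_gap: 0.3
grip_force: 0.0
```

>>> apply_moves(deltas=[[0,0,0.03,0,0,0,0],[0,0,0.03,0,0,0,0]])

```text
time: 10.05
tool_pos: [499.4, 18.9, 101.1]
tcp_rot: [180.0, -0.0, -5.2]
ft_force: [-1.1, 0.4, 1.4]
finger_gap: 0.0
grip_force: 0.9
```

>>> apply_moves(deltas=[[0,0,0.03,0,0,0,0],[0,0,0.03,0,0,0,0],[0,0,0.03,0,0,0,0]])

```text
time: 10.42
tool_pos: [499.4, 18.9, 98.4]
tcp_rot: [180.0, -0.0, -5.2]
ft_force: [-1.2, 0.9, 3.7]
finger_gap: -0.0
grip_force: 2.2
```

>>> apply_moves(deltas=[[0,0,0.02,0,0,0,0]])

```text
time: 10.55
tool_pos: [499.4, 18.9, 97.9]
tcp_rot: [180.0, -0.0, -5.2]
ft_force: [-4.2, -0.4, 9.4]
finger_gap: 0.2
grip_force: 4.7
```

>>> apply_moves(deltas=[[0,0,0.02,0,0,0,0]])

```text
time: 10.68
tool_pos: [499.5, 18.9, 97.8]
tcp_rot: [180.0, -0.0, -5.2]
ft_force: [-7.3, 0.9, 13.7]
finger_gap: -0.0
grip_force: 6.8
```

The key is fully down: firm at TCP 97.8 with 13.7 N, after about 4 mm of travel. Withdrawing straight up.

>>> apply_moves(deltas=[[0,0,-0.1,0,0,0,0],[0,0,-0.6,0,0,0,0],[0,0,-0.9,0,0,0,0],[0,0,-0.9,0,0,0,0],[0,0,-0.9,0,0,0,0],[0,0,0,0,0,0,0],[0,0,0,0,0,0,0],[0,0,0,0,0,0,0]])

```text
time: 11.68
tool_pos: [498.6, 19.0, 197.9]
tcp_rot: [180.0, 0.1, -5.2]
ft_force: [-0.4, 0.8, -0.1]
finger_gap: 0.2
grip_force: 0.0
```

Run:
```python
from h import *
s=sense(); print(s["time"],s["tool_pos"],s["ft_force"])
print(hand_in())
```

```text
11.675 [498.60770384  18.95860381 197.8641007 ] [-0.41315485  0.78099289 -0.072681  ]
the job is handed in; nothing more can be done
None
```

The proud tube is pushed home, the bar key was pressed fully down and released, the arm is clear of everything, and the job was handed in at about 11.7 s; hand-in returned no verdict, and I took no picture after the key press.

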